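# Set the rotary fixture to the red line and clamp it

### The job

Set this rotary fixture for the next job: with a fingertip, gently push the blue post on the black dial round (either way) until the dial's white index mark lines up with the red line on the scale ring, then push the orange-knobbed clamp lever round to its stop so that its steel nose swings over the dial's edge. Only push with the fingers, never pinch or lift anything, and leave the scale ring and the loose pieces standing around as they are.

Things in the scene. Friction and masses are not known exactly. Their poses are not given: they have to be found in the camera images.
- fixture: steel base plate of the rotary fixture, 250 (its x) by 315 (its y) by 20 mm thick, bolted down, cannot move. Origin on the table surface, on the dial's axis; the plate reaches 125 mm along its +x, -x and +y and 190 mm along its -y. z up.
- dial: black round dial, 160 mm across, lying flat; its top face is 36 mm above the table. Origin on its axis, 20 mm above the table, z up; it turns about z both ways, more than a whole turn from its start before any stop, and stays where it is left (friction 0.15 N m, about 3 N at the post). The white index line runs along its own +x; the blue post stands on its own -x. A low steel boss in the middle, radius 18 mm, rises 6 mm above the face and is drawn only.
- dial_post (a point): centre of the top of the blue upright post that turns the dial: 16 mm diameter, standing 40 mm above the dial's face (top 76 mm above the table), 50 mm from the dial's axis, diametrically opposite the index mark
- index_mark (a point): outer end of the white index line (5 mm wide, 50 mm long, radial), at the dial's rim, 80 mm from its axis
- red_line (a point): inner end of the red target line (6 mm wide, 25 mm long, radial; the other scale lines are thin, black and 15 degrees apart) on the aluminium scale ring round the dial, 80 mm from the dial's axis, so that it coincides with index_mark seen from above when they line up. The ring, 210 mm across, top 34 mm above the table, is very stiff (20 N m) and must not be turned; the red line can be anywhere round the circle.
- clamp (a joint): angle of the clamp lever about its upright pivot, rad: 0 fully open, 1.4 at its stop (clamped); grows anticlockwise seen from above; starts at 0 to 0.2. It stays where it is left (friction 0.2 N m, about 3 N at its knob). Steel lever 16 mm wide, top 48 mm above the table; a steel nose 66 mm long, 145 degrees anticlockwise of the handle arm, swings in over the dial's edge as it closes.
- clamp_pivot (a point): pivot of the clamp lever, on the fixture 140 mm from the dial's axis on the fixture's -y side, 50 mm above the table (round hub, radius 16 mm)
- clamp_post (a point): centre of the top of the upright orange knob at the end of the clamp lever: 18 mm diameter, 45 mm tall, top 83 mm above the table, 75 mm from the pivot. At joint 0 it lies from the pivot towards the fixture's -x, -y (225 degrees in the fixture's frame) and travels along the side away from the dial towards the fixture's +x.
- gauge_pin: loose steel pin, 18 mm diameter, 50 mm tall, standing on a corner of the base plate; leave alone. Origin at the centre of its foot.
- bush: loose brass bush, 26 mm outside diameter, 30 mm tall, standing on a corner of the base plate; leave alone. Origin at the centre of its foot.
- jaw_a: loose stepped aluminium jaw 60 x 100 x 40 mm on the table beside the fixture; leave alone. Origin at the centre of its underside.
- jaw_b: loose stepped aluminium jaw 50 x 80 x 35 mm on the table on the fixture's other side; leave alone. Origin at the centre of its underside.

How it is judged:
By the outcome, as a careful person would: the job done as asked, in the order asked, and still so for the second after the job is handed in, with the robot touching nothing.
It also fails if it takes over 64 s, if anything falls off the work surface, if the arm or the gripper's body presses on something with over 40 N, if the wrist force passes 120 N, or if a joint passes its speed limit or range.

### The arm

A 7-joint arm with a two-finger parallel gripper is mounted at the origin on the work surface. World frame = base frame: x ahead of the robot, y to its left, z up, the work surface at z = 0. Lengths are in m, angles in rad, forces in N, time in s.
With the tool pointing down it reaches from about 0.425 to 0.925 m from the base axis. Payload 6.8 kg.
Tool frame: the origin (TCP) lies on the centre line of the jaws, within the pads' length; the fingertips stand 19 mm ahead of it and the grasp point (between the pads) is the TCP (bot.tcp_to_tips is the distance from the TCP to the fingertips, in m); x points along the fingers, y is the direction in which the jaws open and shut, and the axes are right-handed (so a half turn about x gives the same grasp; the last joint's range is limited). The gripper opens to 85 mm and grips with 20 to 120 N. Pads are 22 mm wide; open, the fingers measure 114 mm over their backs; the gripper's body (76 mm by 85 mm) begins 54 mm behind the grasp point. The pads swing forward as they close: fully open they stand 13 mm farther back than shut.
Start: joints at [1.113, 0.477, 0.022, 1.555, -0.011, 1.109, -0.083], TCP at [0.231, -0.634, 0.25] pointing down, gripper open.
Joint ranges: [-2.96, 2.96], [-0.34, 2.1], [-1.41, 1.46], [0.24, 2.44], [-1.37, 4.51], [0.17, 1.92], [-2.96, 2.96]. Speed limits (rad/s): [2.39, 2.39, 3.14, 3.14, 3.14, 3.14, 3.14].

### API

Orientations are given as a unit quaternion [w, x, y, z].
In Python, from station import status, eyes, bot gives the robot as it stands.
- The arm moves only by the tool apply_moves, never from a script. Its arguments are lists of equal length, an entry for each row: "travel": the shift along the tool's x, y, z in cm, a list of three; "turn": the turn, a rotation vector about the tool's x, y, z in rad, a list of three; "grip": the closure, from 0 (fully open) to 1 (shut). In form: {"travel": [[tx, ty, tz], ...], "turn": [[wx, wy, wz], ...], "grip": [grip, ...]}. A call has 1 to 8 rows; each row shifts and turns the pose as measured when the row begins, along the tool's axes as they then stand; what a row does not reach is not made up. A row lasts 1/12 s, in which the tool goes at most 41.7 mm and 7.16 degrees, less where a joint would pass 70% of its speed; a pose out of reach is approached as far as the arm can. A call is refused whole if a number of a shift passes 4.17 or a number of a turn 0.125, either way. A call with a gripper value outside its range is refused whole. The fingers move at their own pace and stop on an object; "newtons" is the grip in N (left out, the last holds). Time passes only in rows, so rows that do not move let the fingers close. It gives the time, the measured TCP pose, the force and the opening at its end, in the units of the state.
- status.get_obs(): the state, without advancing time (a new reading comes with each control period).
- eyes.read_camera(name): name is "scene" or "side" or "wrist"; returns the picture (480x640x3 uint8, red, green, blue); there is no depth.
- eyes.calibration(name): a dict with "intrinsics" (3x3 intrinsics, pixels), "xyz" and "attitude" of the camera in the world; the wrist camera has in their place "T_tool_cam" (4x4, takes a point from camera to tool coordinates, whose origin is the TCP and whose axes are the tool frame's). Camera axes: x right, y down, z forward; pixel columns grow to the right and rows downward; lengths in m; the calibration is good to about 2 mm. A picture is of the moment at which its call begins: read the wrist's pose just before it. calibration takes no time and is no camera call.
- bot.hand_in(): hands the job in, once; it reports no verdict.
Trained networks look in the newest picture that a camera, given by its name, has taken for a name from the list of things; names that differ only in an ending like _2 or _b are one class to them, and where a whole thing is asked for, a point or a joint stands for the part that bears it (a point fixed in the world has none). Each returns a list of dicts, best first, with "score" (0 to 1); they miss things now and then, are a little off and sometimes report something else, mostly with a low value. They report only what shows in the picture. A call takes as long as a camera call.
- eyes.masks_of(thing, camera): "region" (480x640 bool, what is visible of it) and "rect" ([left, top, right, bottom] in pixels, round what is visible of it).
The state is a dict: "t": time; "q": joint angles; "joint_vel": joint speeds; "joint_torque": joint torques, N m; "eef_pos": TCP position; "tool_rot": TCP orientation; "contact_force": force on the tool from outside, world axes, zero at the start; "torque": the same for the moment, N m; "gripper_width": opening from 0.0 (shut) to 1.0 (fully open).
Only numpy, scipy, OpenCV 4.12 (cv2) and the standard library are available. Lean on these libraries where they do the work, as an engineer would, in place of code of your own. Each camera call takes 0.05 s, during which the arm holds its last target. There are 200 camera calls.

## Working session

There is one attempt and no reset: what is moved stays moved. The work goes in short steps, Python scripts to look and compute and a tool call to move; the robot and the scene stay as the last step left them, time stands still between calls to the robot, and variables do not carry over. Pictures are saved under pics/ and viewed, about 8 in all and at most 12, crops included, and the job is handed in when it is done.

Besides the shell and the picture viewer there is one more tool, called after "Emit:" by a JSON object that holds its "method" and its "body", one argument or row to a line. apply_moves: Moves the arm, as the interface text tells. Its arguments: {"type":"object","properties":{"travel":{"type":"array"},"turn":{"type":"array"},"grip":{"type":"array"},"newtons":{"type":"number"}},"required":["travel","turn","grip"]}

```bash
mkdir -p pics; cat > h.py <<'E'
import numpy as np, cv2
from scipy.spatial.transform import Rotation as R
from station import status, eyes, bot
def rot(q): return R.from_quat([q[1],q[2],q[3],q[0]]).as_matrix()
def cam(name, obs=None):
    c=eyes.calibration(name); K=np.array(c["intrinsics"])
    if name=="wrist":
        T=np.array(c["T_tool_cam"]); o=obs or status.get_obs()
        W=np.eye(4); W[:3,:3]=rot(o["tool_rot"]); W[:3,3]=o["eef_pos"]; M=W@T
        return K,M[:3,:3],M[:3,3]
    a=np.array(c["attitude"]); 
    return K,(a if a.shape==(3,3) else rot(a)),np.array(c["xyz"])
def back(name,u,v,z,obs=None):
    K,A,p=cam(name,obs); d=A@np.linalg.solve(K,[u,v,1.]); return p+d*(z-p[2])/d[2]
def proj(name,P,obs=None):
    K,A,p=cam(name,obs); x=K@(A.T@(np.array(P)-p)); return x[:2]/x[2]
def snap(name,fn=None):
    o=status.get_obs(); im=eyes.read_camera(name)
    if fn: cv2.imwrite("pics/"+fn,im[:,:,::-1])
    return im,o
E
python3 - <<'E'
from h import *
a,_=snap("scene"); b,_=snap("side"); w,o=snap("wrist")
cv2.imwrite("pics/a.png",a[:,:,::-1]);cv2.imwrite("pics/b.png",b[:,:,::-1]);cv2.imwrite("pics/w.png",w[:,:,::-1])
for n in("scene","side"):
    print(n,eyes.calibration(n))
    for t in("dial","dial_post","clamp_post","clamp","gauge_pin","bush","jaw_a","fixture"):
        print(t,[(m["rect"],round(m["score"],2)) for m in eyes.masks_of(t,n)][:3])
print(o, eyes.calibration("wrist"),bot.tcp_to_tips)
E
```

```text
scene {'intrinsics': array([[500.9180198 ,   0.        , 322.06333952],
       [  0.        , 500.9180198 , 240.23807579],
       [  0.        ,   0.        ,   1.        ]]), 'xyz': array([1.25286088, 0.49411765, 0.89537171]), 'attitude': array([-0.17785781,  0.41749501,  0.81517763, -0.35993047])}
dial [([369.3, 304.8, 378.0, 321.4], 0.66)]
dial_post [([312.0, 244.2, 381.5, 293.6], 0.84)]
clamp_post [([279.6, 222.6, 303.0, 269.5], 0.66)]
clamp [([278.8, 220.5, 302.1, 274.1], 0.84)]
gauge_pin [([400.1, 239.9, 404.6, 260.6], 0.42)]
bush [([313.3, 243.5, 380.8, 297.5], 0.64), ([366.6, 303.2, 377.3, 322.4], 0.61)]
jaw_a [([462.6, 319.2, 518.1, 365.7], 0.95), ([198.4, 197.0, 226.0, 221.7], 0.72)]
fixture [([256.5, 221.3, 414.3, 331.1], 0.95)]
side {'intrinsics': array([[591.89171746,   0.        , 316.75042577],
       [  0.        , 591.89171746, 241.46308856],
       [  0.        ,   0.        ,   1.        ]]), 'xyz': array([-0.4486724 ,  0.75424405,  1.11100887]), 'attitude': array([ 0.18533766, -0.39746382,  0.81255893, -0.3839537 ])}
dial [([267.3, 238.2, 325.3, 280.3], 0.72), ([1
[... 956 characters left out ...]
47103]), 'contact_force': array([ 0.67080618, -0.22422159,  0.5813521 ]), 'torque': array([-0.04473862,  0.0191797 ,  0.01648412]), 'gripper_width': 0.9950315939022719} {'intrinsics': array([[354.31009666,   0.        , 320.63428745],
       [  0.        , 354.31009666, 248.97104702],
       [  0.        ,   0.        ,   1.        ]]), 'T_tool_cam': array([[-2.69867644e-04, -3.03585262e-01,  9.52804238e-01,
        -1.22663242e-01],
       [ 9.99999737e-01, -7.23429707e-04,  5.27337875e-05,
        -1.40702368e-03],
       [ 6.73277690e-04,  9.52804002e-01,  3.03585377e-01,
        -7.79144991e-02],
       [ 0.00000000e+00,  0.00000000e+00,  0.00000000e+00,
         1.00000000e+00]])} 0.019
```

View pics/a.png

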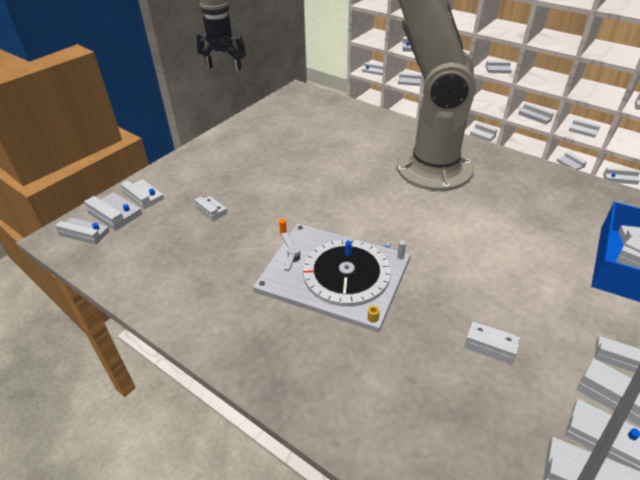

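View pics/b.png

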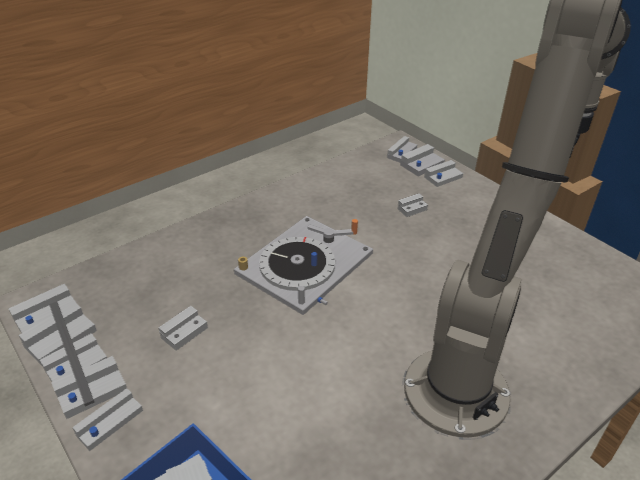

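The scene view shows the dial boss at about (346,267), blue post top (348,242), white mark end (345,292), red line (308,271), orange knob top (283,221), pivot hub (294,255), pin (402,250) and bush (373,313). In the side view the boss is at (297,259), post (314,255), knob (354,222) and red line (305,239). The networks mostly mislabelled the small parts, so I'll localise these pixels by colour.

```bash
cat > loc.py <<'E'
from h import *
def blob(im,kind,win):
    x0,y0,x1,y1=win; s=im[y0:y1,x0:x1].astype(int); r,g,b=s[...,0],s[...,1],s[...,2]
    m={'blue':(b>r+50)&(b>g+40),'orange':(r>g+70)&(g>b+30)&(r>150),'red':(r>g+60)&(abs(g-b)<40)}[kind]
    n,l,st,c=cv2.connectedComponentsWithStats(m.astype(np.uint8))
    i=1+np.argmax(st[1:,4]); q=st[i]
    return c[i]+[x0,y0], (q[0]+x0,q[1]+y0,q[2],q[3]), q[4]
E
python3 - <<'E'
from loc import *
wins={"scene":dict(blue=(335,232,360,262),orange=(274,212,292,238),red=(298,262,318,280)),
"side":dict(blue=(306,246,322,268),orange=(346,214,362,238),red=(296,230,314,250))}
boss={"scene":(346,267),"side":(297,259)}
piv={"scene":(294,254),"side":(328,237)}
for n in wins:
    im=cv2.imread("pics/%s.png"%{"scene":"a","side":"b"}[n])[:,:,::-1]
    print(n,"boss",back(n,*boss[n],.042),"piv",back(n,*piv[n],.05))
    for k,w in wins[n].items():
        c,r,a=blob(im,k,w); zz={'blue':.056,'orange':.0605,'red':.034}[k]
        print(k,c,r,a,back(n,*c,zz))
for k,(u,v) in dict(ind_out=(345,292),pin=(402,250),bush=(373,313),jaw1=(490,342),jaw2=(211,208)).items(): print(k,back("scene",u,v,.03))
def tile(n,f,x0,y0,x1,y1):
    return cv2.resize(cv2.imread(f)[y0:y1,x0:x1],(640,int(640*(y1-y0)/(x1-x0))),interpolation=cv2.INTER_CUBIC)
cv2.imwrite("pics/c.png",tile("scene","pics/a.png",250,210,420,335))
E
```

```text
scene boss [0.55214234 0.04365322 0.042     ] piv [ 0.59525545 -0.07916904  0.05      ]
blue [347.73626374 247.45054945] (np.int32(345), np.int32(240), np.int32(7), np.int32(16)) 91 [0.50618961 0.0173639  0.056     ]
orange [281.68253968 224.46031746] (np.int32(279), np.int32(219), np.int32(7), np.int32(14)) 63 [ 0.53692559 -0.16478385  0.0605    ]
red [308.37037037 271.14814815] (np.int32(303), np.int32(270), np.int32(11), np.int32(3)) 27 [ 0.6088673  -0.02577162  0.034     ]
side boss [0.54346077 0.04290807 0.042     ] piv [ 0.55840198 -0.07790994  0.05      ]
blue [313.66666667 253.5       ] (np.int32(311), np.int32(252), np.int32(6), np.int32(4)) 18 [0.52093813 0.00263046 0.056     ]
orange [354.5 220.2] (np.int32(353), np.int32(219), np.int32(4), np.int32(3)) 10 [ 0.56171913 -0.17955972  0.0605    ]
red [304. 239.] (np.int32(303), np.int32(237), np.int32(3), np.int32(5)) 9 [ 0.60865511 -0.03017683  0.034     ]
ind_out [0.60984749 0.08015161 0.03      ]
pin [0.41251    0.11784306 0.03      ]
bush [0.62487189 0.16462609 0.03      ]
jaw1 [0.5491329  0.40296301 0.03      ]
jaw2 [ 0.56979206 -0.39177355  0.03      ]
```

View pics/c.png

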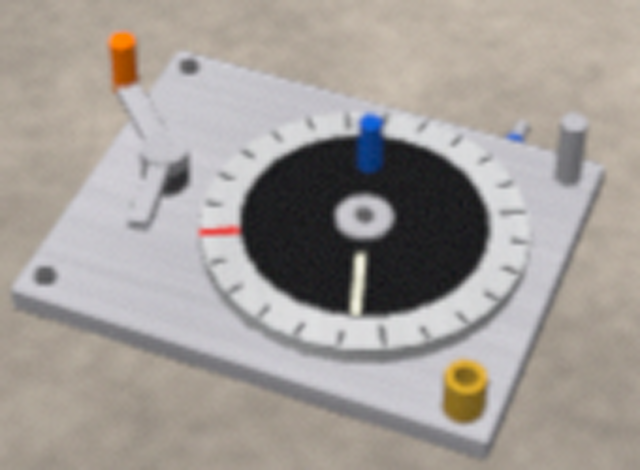

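The crop gives the dial axis at about (0.548, 0.043), the post at about -147°, the index at about 33° and the red line at about -49°. So the dial needs roughly 82° clockwise. The clamp lever looks fully open. Next I'll get the tool axes so I can move over the fixture for a closer look with the wrist camera.

```bash
python3 - <<'E'
from h import *
o=status.get_obs(); A=rot(o["tool_rot"]); print(A.round(3))
c,Rm,p=cam("wrist"); print(p,Rm[:,2])
for tgt in ([.50,0.0,.30],): print((A.T@(np.array(tgt)-o["eef_pos"])*100).round(1))
E
```

```text
[[-0.     0.343 -0.939]
 [ 0.    -0.939 -0.343]
 [-1.    -0.     0.   ]]
[ 0.30403542 -0.60611636  0.37295381] [-0.28520797 -0.10405938 -0.95280012]
[ -5.  -50.4 -47. ]
```

Emit:
{"method": "apply_moves", "body": {
  "travel": [
    [0, -2.78, -3.04],
    [0, -2.78, -3.04],
    [0, -2.78, -3.04],
    [0, -2.78, -3.04],
    [0, -2.78, -3.04],
    [0, -2.78, -3.04],
    [0, -2.78, -3.04],
    [0, -2.78, -3.04]
  ],
  "turn": [
    [0, 0, 0],
    [0, 0, 0],
    [0, 0, 0],
    [0, 0, 0],
    [0, 0, 0],
    [0, 0, 0],
    [0, 0, 0],
    [0, 0, 0]
  ],
  "grip": [1, 1, 1, 1, 1, 1, 1, 1]
}}

```text
t: 1.62
eef_pos: [0.3805, -0.3453, 0.2484]
tool_rot: [-0.119, -0.696, -0.114, 0.699]
contact_force: [1.6, -0.6, 0.4]
gripper_width: -0.003
```

Emit:
{"method": "apply_moves", "body": {
  "travel": [
    [0, -2.78, -3.04],
    [0, -2.78, -3.04],
    [0, -2.78, -3.04],
    [0, -2.78, -3.04],
    [0, -2.78, -3.04],
    [0, -2.78, -3.04],
    [0, -2.78, -3.04],
    [0, -2.78, -3.04]
  ],
  "turn": [
    [0, 0, 0],
    [0, 0, 0],
    [0, 0, 0],
    [0, 0, 0],
    [0, 0, 0],
    [0, 0, 0],
    [0, 0, 0],
    [0, 0, 0]
  ],
  "grip": [1, 1, 1, 1, 1, 1, 1, 1]
}}

```text
t: 2.28
eef_pos: [0.5384, -0.0516, 0.2488]
tool_rot: [0.12, 0.698, 0.111, -0.697]
contact_force: [-0.1, -1.1, -0.0]
gripper_width: -0.001
```

Emit:
{"method": "apply_moves", "body": {
  "travel": [
    [0, -2, -1],
    [0, 0, 0],
    [0, 0, 0]
  ],
  "turn": [
    [0, 0, 0],
    [0, 0, 0],
    [0, 0, 0]
  ],
  "grip": [1, 1, 1]
}}

```text
t: 2.53
eef_pos: [0.5453, -0.0166, 0.2493]
tool_rot: [0.123, 0.699, 0.118, -0.694]
contact_force: [0.1, -0.5, 0.8]
gripper_width: 0.0
```

```bash
python3 - <<'E'
from h import *
import pickle
im,o=snap("wrist","d.png"); pickle.dump(o,open("pics/d.pkl","wb"))
print(o["eef_pos"],rot(o["tool_rot"]).round(3).tolist(),o["q"].round(2))
for P in ([.548,.043,.042],[.598,-.088,.05]): print(proj("wrist",P,o))
for t in("dial_post","clamp_post","clamp_pivot","dial"): print(t,[(np.round(m["rect"]),round(m["score"],2)) for m in eyes.masks_of(t,"wrist")][:2])
E
```

```text
[ 0.54532196 -0.0166425   0.24929527] [[0.008, 0.337, -0.942], [-0.006, -0.942, -0.337], [-1.0, 0.009, -0.005]] [ 0.19  0.28 -0.33  1.86  0.12  1.01 -1.42]
[261.04570198 199.46684026]
[413.15169681 197.31573951]
dial_post [(array([180., 107., 346., 275.]), 0.97)]
clamp_post [(array([394., 144., 479., 293.]), 0.67)]
clamp_pivot [(array([137.,  43., 480., 324.]), 0.67)]
dial [(array([177., 112., 345., 277.]), 0.74)]
```

View pics/d.png

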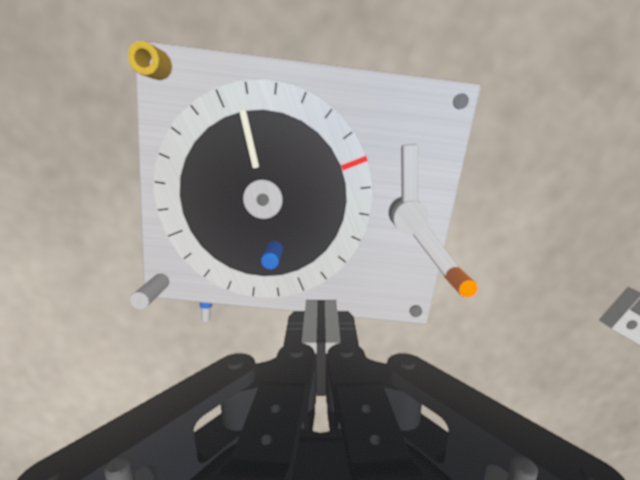

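The wrist view shows the boss at (262,199), post top (269,261), index outer end (242,112), red inner end (343,167), lever hub (404,213) and knob top (468,289), with the fingers shut at about (321,305).

```bash
cat > meas.py <<'E'
from h import *
def meas(im,o,C0=(.548,.043)):
    """refine dial axis, index, red, post, knob from a wrist picture"""
    s=im.astype(int); r,g,b=s[...,0],s[...,1],s[...,2]
    def big(m,n=1):
        k,l,st,c=cv2.connectedComponentsWithStats(m.astype(np.uint8)); i=1+np.argmax(st[1:,4]); return l==i,c[i],st[i]
    out={}
    def pts(m,z):
        v,u=np.nonzero(m); return np.array([back("wrist",a,bb,z,o)[:2] for a,bb in zip(u,v)])
    C=np.array(C0)
    def near(m,z,rr):
        v,u=np.nonzero(m)
        K,A,p=cam("wrist",o); d=A@np.linalg.solve(K,np.vstack([u,v,np.ones(len(u))])); P=(p[:,None]+d*((z-p[2])/d[2])).T[:,:2]
        q=np.linalg.norm(P-C,axis=1); return P[(q>rr[0])&(q<rr[1])]
    # dial outline: dark pixels + index/post inside -> circle fit on hull
    P=near((s.max(2)<60),.036,(0,.088)); h=cv2.convexHull(P.astype(np.float32))[:,0]
    (x,y),rad=cv2.minEnclosingCircle(h.astype(np.float32)); out["circ"]=(x,y,rad)
    C=np.array([x,y])
    W=near((s.min(2)>150),.036,(.036,.076)); d=W.mean(0)-C; out["index"]=np.degrees(np.arctan2(d[1],d[0])); out["nW"]=len(W)
    Rd=near((r>g+60)&(abs(g-b)<40)&(r>140),.034,(.078,.108)); d=Rd.mean(0)-C; out["red"]=np.degrees(np.arctan2(d[1],d[0])); out["redr"]=np.hypot(*d)
    return out
E
python3 - <<'E'
from meas import *
import pickle
im=cv2.imread("pics/d.png")[:,:,::-1]; o=pickle.load(open("pics/d.pkl","rb"))
print(meas(im,o))
for k,(u,v,z) in dict(boss=(262.5,199.5,.042),post=(269.5,261,.076),idx=(242,112,.036),red=(343,167,.034),piv=(405,212,.048),knob=(468,289,.083),pin=(140,300,.07),bush=(143,57,.05),nose=(409,147,.048)).items(): print(k,back("wrist",u,v,z,o).round(4))
E
```

```text
{'circ': (0.5393348932266235, 0.04432699456810951, 0.04474084451794624), 'index': np.float64(147.05284082551384), 'nW': 1088, 'red': np.float64(-46.19808359764557), 'redr': np.float64(0.09746897551520554)}
boss [0.5484 0.0417 0.042 ]
post [0.5052 0.017  0.076 ]
idx [0.6157 0.0819 0.036 ]
red [ 0.601  -0.0195  0.034 ]
piv [ 0.5828 -0.0871  0.048 ]
knob [ 0.5414 -0.1575  0.083 ]
pin [0.426  0.1193 0.07  ]
bush [0.629 0.166 0.05 ]
nose [ 0.6374 -0.0669  0.048 ]
```

Everything agrees with the given sizes: the post is at r 49.8 mm and -150°, the index at 31°, and the red line at r 80.7 mm and -49.3°. The dial must turn about 80° clockwise. The shut fingers go down behind the post.

Emit:
{"method": "apply_moves", "body": {
  "travel": [
    [0, -1.4, 2.1],
    [4, 0, 0],
    [4, 0, 0],
    [3.5, 0, 0],
    [3, 0, 0],
    [2, 0, 0],
    [0.5, 0, 0],
    [0, 0, 0]
  ],
  "turn": [
    [0, 0, 0],
    [-0.09, 0, 0],
    [-0.09, 0, 0],
    [0, 0, 0],
    [0, 0, 0],
    [0, 0, 0],
    [0, 0, 0],
    [0, 0, 0]
  ],
  "grip": [1, 1, 1, 1, 1, 1, 1, 1]
}}

```text
t: 3.45
eef_pos: [0.5237, -0.0279, 0.078]
tool_rot: [0.183, 0.69, 0.171, -0.679]
contact_force: [0.0, 1.5, -1.1]
gripper_width: -0.0
```

```bash
cat > st.py <<'E'
from h import *
o=status.get_obs(); A=rot(o["tool_rot"]); p=o["eef_pos"]
n=-A[:,1]; C=np.array([.5484,.0417]); d=p[:2]-C
print("t",round(o["t"],2),"p",p.round(4),"push yaw",np.degrees(np.arctan2(n[1],n[0])).round(1),"tilt",A[:2,0].round(3),"F",o["contact_force"].round(1),"q7",o["q"].round(2)[6])
print("tcp polar r,ang",np.hypot(*d).round(4),np.degrees(np.arctan2(d[1],d[0])).round(1))
E
python3 st.py
```

```text
t 3.45 p [ 0.5237 -0.0279  0.078 ] push yaw 119.0 tilt [ 0.019 -0.013] F [ 0.   1.5 -1.1] q7 -1.37
tcp polar r,ang 0.0738 -109.6
```

Emit:
{"method": "apply_moves", "body": {
  "travel": [
    [0, -1.5, -0.5],
    [0, -0.8, 0],
    [0.2, -0.4, 0],
    [0, -0.4, 0],
    [0, 0, 0]
  ],
  "turn": [
    [0, 0, 0],
    [0, 0, 0],
    [0, 0, 0],
    [0, 0, 0],
    [0, 0, 0]
  ],
  "grip": [1, 1, 1, 1, 1]
}}

```text
t: 3.87
eef_pos: [0.5152, -0.0017, 0.0797]
tool_rot: [0.182, 0.692, 0.167, -0.678]
contact_force: [0.3, -0.4, -0.3]
gripper_width: -0.004
```

```bash
python3 - <<'E'
import st
from h import *
snap("wrist","e.png")
E
```

```text
t 3.87 p [ 0.5152 -0.0017  0.0797] push yaw 118.6 tilt [ 0.025 -0.016] F [ 0.3 -0.4 -0.3] q7 -1.44
tcp polar r,ang 0.0546 -127.4
```

View pics/e.png

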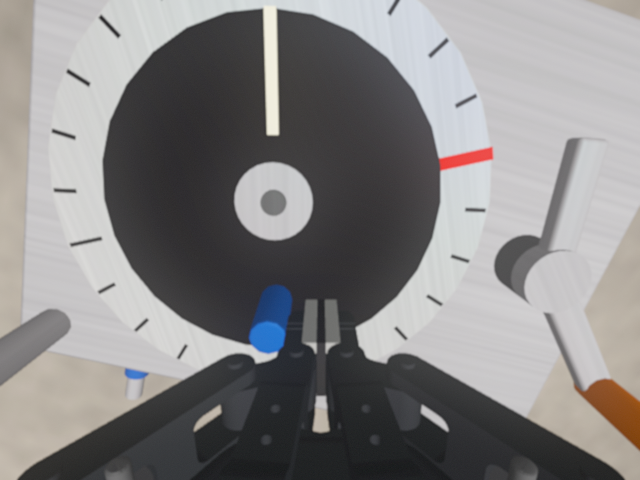

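The shut fingertips at (321,305) sit just behind the post, whose top is at (268,338). The index (270,10–135) and red line (442–492,160) are both in view. I start the push along the arc, turning with it.

Emit:
{"method": "apply_moves", "body": {
  "travel": [
    [0.2, -0.4, 0],
    [0.1, -0.5, 0.1],
    [0, -0.5, 0.1],
    [0, -0.5, 0.1],
    [0, -0.5, 0.1],
    [0, -0.5, 0.1],
    [0, -0.5, 0.1],
    [0, 0, 0]
  ],
  "turn": [
    [0, -0.01, -0.02],
    [0.08, 0, 0],
    [0.1, 0, 0],
    [0.1, 0, 0],
    [0.1, 0, 0],
    [0.1, 0, 0],
    [0.1, 0, 0],
    [0, 0, 0]
  ],
  "grip": [1, 1, 1, 1, 1, 1, 1, 1]
}}

```text
t: 4.58
eef_pos: [0.4992, 0.0185, 0.0778]
tool_rot: [0.039, -0.705, 0.045, 0.707]
contact_force: [-0.8, 0.5, 0.4]
gripper_width: -0.001
```

```bash
cat > dial.py <<'E'
from h import *
def dial(fn=None):
    im,o=snap("wrist",fn); K,A,p=cam("wrist",o); s=im.astype(int)
    C=np.array([.5484,.0417])
    def plane(m,z):
        v,u=np.nonzero(m); d=A@np.linalg.solve(K,np.vstack([u,v,np.ones(len(u))])); return (p[:,None]+d*((z-p[2])/d[2])).T[:,:2]
    r,g,b=s[...,0],s[...,1],s[...,2]; full=np.ones(r.shape,bool)
    # boss centre correction: bright blob near C
    G=plane(full,.042).reshape(480,640,2); q=np.linalg.norm(G-C,axis=2)
    m=(s.min(2)>110)&(q<.024); P=G[m]; Cb=(P.min(0)+P.max(0))/2
    G6=plane(full,.036).reshape(480,640,2); d=G6-Cb; q=np.linalg.norm(d,axis=2)
    W=G6[(s.min(2)>140)&(r>b+8)&(q>.033)&(q<.074)]; 
    a=lambda P:np.degrees(np.arctan2(*(P-Cb)[::-1]))
    G4=plane(full,.034).reshape(480,640,2); q=np.linalg.norm(G4-Cb,axis=2)
    Rr=G4[(r>g+70)&(r>b+70)&(q>.076)&(q<.11)]
    ai=a(W.mean(0)) if len(W) else None; ar=a(Rr.mean(0)) if len(Rr) else None
    print("boss",Cb.round(4),"n",len(W),len(Rr),"rW",np.linalg.norm(W.mean(0)-Cb).round(4),"rR",np.linalg.norm(Rr.mean(0)-Cb).round(4),"index",ai,"red",ar,"diff",ai-ar)
    n=(A:=rot(o["tool_rot"])); B=plane((b>r+60)&(b>g+40),.076)
E
python3 - <<'E'
import st; from dial import *
dial("f.png")
E
```

```text
t 4.58 p [0.4992 0.0185 0.0778] push yaw 83.1 tilt [-0.002 -0.009] F [-0.8  0.5  0.4] q7 -1.98
tcp polar r,ang 0.0544 -154.8
boss [0.5484 0.041 ] n 1428 923 rW 0.0543 rR 0.0916 index 0.06095182610239304 red -49.30159092728057 diff 49.36254275338297
```

The index is at 0.1°, with 49.4° still to go, and the contact force is low. I continue.

Emit:
{"method": "apply_moves", "body": {
  "travel": [
    [0, -0.5, 0.25],
    [0, -0.5, 0.25],
    [0, -0.5, 0.22],
    [0, -0.5, 0.22],
    [0, -0.5, 0.2],
    [0, -0.5, 0.2],
    [0, -0.4, 0.15],
    [0, 0, 0]
  ],
  "turn": [
    [0.06, 0, 0],
    [0.07, 0, 0],
    [0.07, 0, 0],
    [0.08, 0, 0],
    [0.08, 0, 0],
    [0.08, 0, 0],
    [0.06, 0, 0],
    [0, 0, 0]
  ],
  "grip": [1, 1, 1, 1, 1, 1, 1, 1]
}}

```text
t: 5.3
eef_pos: [0.4964, 0.0476, 0.0776]
tool_rot: [0.21, -0.673, 0.22, 0.675]
contact_force: [0.2, -0.5, -0.2]
gripper_width: -0.003
```

```bash
python3 - <<'E'
import st; from dial import *
dial("g.png")
E
```

```text
t 5.3 p [0.4964 0.0476 0.0776] push yaw 54.6 tilt [-0.007 -0.012] F [ 0.2 -0.5 -0.2] q7 -2.45
tcp polar r,ang 0.0523 173.6
boss [0.5481 0.0409] n 1435 268 rW 0.0543 rR 0.0824 index -31.95461932070515 red -49.117582077897396 diff 17.162962757192247
```

Emit:
{"method": "apply_moves", "body": {
  "travel": [
    [0, -0.45, 0.25],
    [0, -0.45, 0.23],
    [0, -0.35, 0.18],
    [0, 0, 0],
    [0, 0, 0]
  ],
  "turn": [
    [0.06, 0, 0],
    [0.06, 0, 0],
    [0.04, 0, 0],
    [0, 0, 0],
    [0, 0, 0]
  ],
  "grip": [1, 1, 1, 1, 1]
}}

```text
t: 5.77
eef_pos: [0.4998, 0.0575, 0.0773]
tool_rot: [0.259, -0.655, 0.27, 0.657]
contact_force: [-0.6, 0.2, 0.3]
gripper_width: 0.001
```

```bash
python3 - <<'E'
import st; from dial import *
dial("i.png")
E
```

```text
t 5.77 p [0.4998 0.0575 0.0773] push yaw 46.1 tilt [-0.008 -0.013] F [-0.6  0.2  0.3] q7 -2.6
tcp polar r,ang 0.0511 162.0
boss [0.548 0.041] n 1442 168 rW 0.0543 rR 0.0812 index -43.76812854070373 red -49.09530794345071 diff 5.327179402746985
```

Emit:
{"method": "apply_moves", "body": {
  "travel": [
    [0, -0.25, 0.12],
    [0, -0.2, 0.1],
    [0, 0, 0],
    [0, 0, 0]
  ],
  "turn": [
    [0.02, 0, 0],
    [0.02, 0, 0],
    [0, 0, 0],
    [0, 0, 0]
  ],
  "grip": [1, 1, 1, 1]
}}

```text
t: 6.15
eef_pos: [0.501, 0.0607, 0.0771]
tool_rot: [0.272, -0.649, 0.283, 0.651]
contact_force: [-0.7, -1.3, 1.1]
gripper_width: -0.002
```

```bash
python3 - <<'E'
import st; from dial import *
dial("j.png")
E
```

```text
t 6.15 p [0.501  0.0607 0.0771] push yaw 43.8 tilt [-0.009 -0.014] F [-0.7 -1.3  1.1] q7 -2.64
tcp polar r,ang 0.0511 158.2
boss [0.5481 0.041 ] n 1449 117 rW 0.0543 rR 0.081 index -47.48441324921691 red -49.40832761484664 diff 1.9239143656297344
```

Emit:
{"method": "apply_moves", "body": {
  "travel": [
    [0, -0.18, 0.09],
    [0, 0, 0],
    [0, 0, 0]
  ],
  "turn": [
    [0, 0, 0],
    [0, 0, 0],
    [0, 0, 0]
  ],
  "grip": [1, 1, 1]
}}

```text
t: 6.45
eef_pos: [0.5016, 0.0623, 0.077]
tool_rot: [0.271, -0.649, 0.283, 0.651]
contact_force: [-0.8, -2.1, 0.3]
gripper_width: -0.005
```

```bash
python3 - <<'E'
import st; from dial import *
dial("k.png")
E
```

```text
t 6.45 p [0.5016 0.0623 0.077 ] push yaw 43.8 tilt [-0.01  -0.015] F [-0.8 -2.1  0.3] q7 -2.64
tcp polar r,ang 0.0511 156.3
boss [0.548  0.0411] n 1452 66 rW 0.0543 rR 0.0809 index -49.18308805101717 red -49.31277054436278 diff 0.1296824933456051
```

The difference is 0.13°. I back off straight from the post, lift, and turn toward the clamp-pushing orientation.

Emit:
{"method": "apply_moves", "body": {
  "travel": [
    [0, 1, 0],
    [0, 1.5, 0],
    [-2, 0, 0],
    [-4, 0, 0],
    [-4, 0, 0],
    [-4, 0, 0],
    [-3, 0, 0],
    [0, 0, 0]
  ],
  "turn": [
    [0, 0, 0],
    [0, 0, 0],
    [0, 0, 0],
    [-0.12, 0, 0],
    [-0.12, 0, 0],
    [-0.12, 0, 0],
    [-0.12, 0, 0],
    [-0.12, 0, 0]
  ],
  "grip": [1, 1, 1, 1, 1, 1, 1, 1]
}}

```text
t: 7.17
eef_pos: [0.4762, 0.0427, 0.2516]
tool_rot: [0.058, -0.699, 0.071, 0.71]
contact_force: [1.1, -0.4, -0.4]
gripper_width: 0.002
```

Emit:
{"method": "apply_moves", "body": {
  "travel": [
    [0, 0, 0],
    [0, 0, 0],
    [0, 0, 0],
    [0, 0, 0],
    [0, 0, 0],
    [0, 0, 0],
    [0, 0, 0],
    [0, 0, 0]
  ],
  "turn": [
    [-0.12, 0, 0],
    [-0.12, 0, 0],
    [-0.12, 0, 0],
    [-0.12, 0, 0],
    [-0.12, 0, 0],
    [-0.12, 0, 0],
    [-0.12, 0, 0],
    [-0.12, 0, 0]
  ],
  "grip": [1, 1, 1, 1, 1, 1, 1, 1]
}}

```text
t: 7.83
eef_pos: [0.4691, 0.0366, 0.2539]
tool_rot: [-0.284, -0.643, -0.277, 0.655]
contact_force: [0.6, 0.5, -0.9]
gripper_width: -0.003
```

```bash
python3 - <<'E'
import st; from st import A; print(A.round(3).tolist())
from h import *
o=status.get_obs(); print("knob/dial px",proj("wrist",[.5414,-.1575,.083],o),proj("wrist",[.548,.041,.036],o))
from dial import *
dial("l.png")
E
```

```text
t 7.83 p [0.4691 0.0366 0.2539] push yaw 136.8 tilt [-0.01  -0.016] F [ 0.6  0.5 -0.9] q7 -1.02
tcp polar r,ang 0.0794 -176.3
[[-0.01, 0.729, -0.685], [-0.016, -0.685, -0.729], [-1.0, 0.003, 0.019]]
knob/dial px [518.82628771 322.76504759] [379.66806706 155.48249501]
boss [0.5475 0.0434] n 359 106 rW 0.0538 rR 0.0933 index -48.60156295086313 red -48.43417083932906 diff -0.1673921115340704
```

The check from height agrees at -0.17°. Now I go to the knob's -x side.

Emit:
{"method": "apply_moves", "body": {
  "travel": [
    [0, 3, 2],
    [0, 3, 2],
    [0, 3, 2],
    [0, 3, 2],
    [0, 3, 2],
    [0, 0, 0],
    [0, 0, 0]
  ],
  "turn": [
    [0, 0, 0],
    [0, 0, 0],
    [0, 0, 0],
    [0, 0, 0],
    [0, 0, 0],
    [-0.1, 0, 0],
    [-0.1, 0, 0]
  ],
  "grip": [1, 1, 1, 1, 1, 1, 1]
}}

```text
t: 8.47
eef_pos: [0.506, -0.1478, 0.2549]
tool_rot: [-0.346, -0.612, -0.34, 0.624]
contact_force: [0.1, 1.1, 0.4]
gripper_width: 0.0
```

```bash
cat > cl.py <<'E'
from h import *
def cl(fn=None):
    im,o=snap("wrist",fn); K,A,p=cam("wrist",o); s=im.astype(int); r,g,b=s[...,0],s[...,1],s[...,2]
    B=rot(o["tool_rot"]); P=o["eef_pos"]; y=B[:,1]
    print("t",round(o["t"],2),"p",P.round(4),"y yaw",np.degrees(np.arctan2(y[1],y[0])).round(1),"tilt",B[:2,0].round(3),"F",o["contact_force"].round(1))
    m=(r>230)&(g>110)&(b<60); n,l,st,c=cv2.connectedComponentsWithStats(m.astype(np.uint8))
    if n<2: print("no orange"); return
    i=1+np.argmax(st[1:,4]); k=back("wrist",*c[i],.083,o); d=B.T@(k-P)
    print("px",c[i],st[i],"knob",k.round(4),"in tool y,z cm",(d[1:]*100).round(1))
    v=k[:2]-np.array([.583,-.092]); print("lever r,ang",np.hypot(*v).round(4),np.degrees(np.arctan2(v[1],v[0]))%360)
E
python3 -c "
from cl import *
cl('m.png')"
```

```text
t 8.47 p [ 0.506  -0.1478  0.2549] y yaw -31.9 tilt [-0.01  -0.016] F [0.1 1.1 0.4]
px [364.239819   217.70588235] [356 210  17  17 221] knob [ 0.5415 -0.1589  0.083 ] in tool y,z cm [ 3.6 -1.3]
lever r,ang 0.0787 238.17944714111206
```

View pics/m.png

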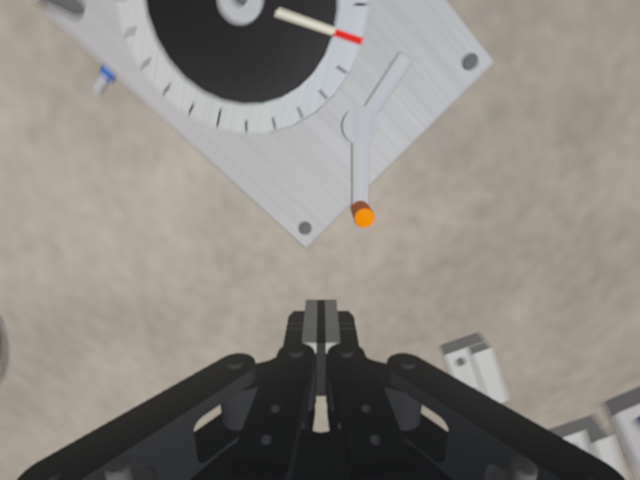

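The index and red line now form one line, around (275–362, 10–42). The knob top is at (364,217), 3.6 cm ahead along tool y and 1.3 cm off in z. I centre on it and descend.

Emit:
{"method": "apply_moves", "body": {
  "travel": [
    [0, -0.6, -1.5],
    [0, 0, 0],
    [4, 0, 0],
    [4, 0, 0],
    [4, 0, 0],
    [3, 0, 0],
    [2, 0, 0],
    [0, 0, 0]
  ],
  "turn": [
    [0, 0, 0],
    [0, 0, 0],
    [0, 0, 0],
    [0, 0, 0],
    [0, 0, 0],
    [0, 0, 0],
    [0, 0, 0],
    [0, 0, 0]
  ],
  "grip": [1, 1, 1, 1, 1, 1, 1, 1]
}}

```text
t: 9.18
eef_pos: [0.5059, -0.1384, 0.082]
tool_rot: [-0.342, -0.619, -0.33, 0.626]
contact_force: [-0.8, -0.8, 0.0]
gripper_width: -0.001
```

```bash
python3 -c "
from cl import *
cl('n.png')"
```

```text
t 9.18 p [ 0.5059 -0.1384  0.082 ] y yaw -33.3 tilt [-0.    -0.019] F [-0.8 -0.8  0. ]
no orange
```

Emit:
{"method": "apply_moves", "body": {
  "travel": [
    [0.3, 1, 0],
    [0, 0.8, 0],
    [0, 0.7, 0.15],
    [0, 0.7, 0.17],
    [0, 0.7, 0.17],
    [0, 0.7, 0.17],
    [0, 0.7, 0.17],
    [0, 0, 0]
  ],
  "turn": [
    [0, 0, 0],
    [0, 0, 0],
    [-0.08, 0, 0],
    [-0.09, 0, 0],
    [-0.09, 0, 0],
    [-0.09, 0, 0],
    [-0.09, 0, 0],
    [0, 0, 0]
  ],
  "grip": [1, 1, 1, 1, 1, 1, 1, 1]
}}

```text
t: 9.9
eef_pos: [0.555, -0.1734, 0.0907]
tool_rot: [-0.473, -0.527, -0.461, 0.535]
contact_force: [-0.1, 1.0, -0.8]
gripper_width: -0.004
```

```bash
python3 -c "
from cl import *
cl('p.png')
o=status.get_obs(); d=o['eef_pos'][:2]-[.584,-.092]; print(np.hypot(*d),np.degrees(np.arctan2(d[1],d[0]))%360)"
```

```text
t 9.9 p [ 0.555  -0.1734  0.0907] y yaw -7.3 tilt [ 0.003 -0.021] F [-0.1  1.  -0.8]
no orange
0.08644029314691169 250.26660642790034
```

View pics/p.png

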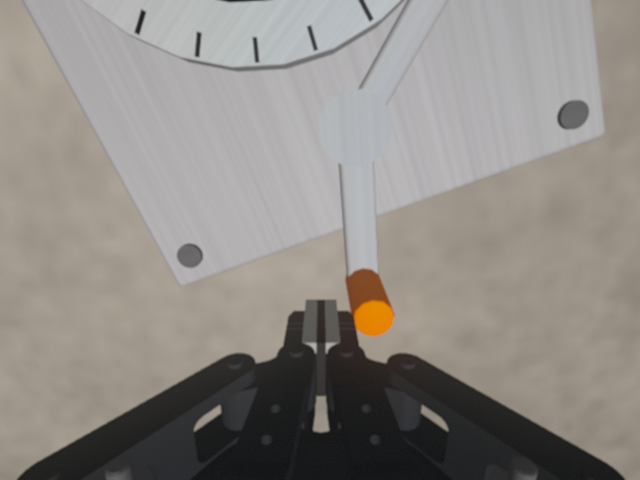

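The finger is in contact on the knob's side (knob top at (373,318)), but the tool has crept up to z 0.091. I bring it down while continuing round.

Emit:
{"method": "apply_moves", "body": {
  "travel": [
    [0.5, 0.1, -0.1],
    [0.5, 0.4, 0],
    [0.2, 0.7, 0.1],
    [0.15, 0.7, 0.1],
    [0.15, 0.7, 0.12],
    [0.15, 0.7, 0.12],
    [0.1, 0.7, 0.12],
    [0, 0, 0]
  ],
  "turn": [
    [0, 0, 0],
    [-0.05, 0, 0],
    [-0.09, 0, 0],
    [-0.09, 0, 0],
    [-0.09, 0, 0],
    [-0.09, 0, 0],
    [-0.09, 0, 0],
    [0, 0, 0]
  ],
  "grip": [1, 1, 1, 1, 1, 1, 1, 1]
}}

```text
t: 10.62
eef_pos: [0.5955, -0.1789, 0.0776]
tool_rot: [0.589, 0.394, 0.575, -0.408]
contact_force: [-0.8, -0.2, 0.2]
gripper_width: -0.0
```

```bash
sed -i 's/m=(r>230).*b<60)/m=(r>200)\&(r>g+60)\&(g>b+50)/' cl.py; python3 -c "
from cl import *
cl('r.png')
o=status.get_obs(); d=o['eef_pos'][:2]-[.584,-.092]; print(np.hypot(*d),np.degrees(np.arctan2(d[1],d[0]))%360,o['q'].round(2))"
```

```text
t 10.62 p [ 0.5955 -0.1789  0.0776] y yaw 20.9 tilt [ 0.005 -0.028] F [-0.8 -0.2  0.2]
px [380.31303007 329.04857363] [ 359  310   44   39 1297] knob [ 0.6125 -0.1609  0.083 ] in tool y,z cm [ 2.2 -1.1]
lever r,ang 0.075 293.1594066299488
0.08772637097781869 277.32741471876017 [ 0.39  0.6  -0.29  1.81  0.28  0.76  0.31]
```

Emit:
{"method": "apply_moves", "body": {
  "travel": [
    [0.1, 0.6, -0.15],
    [0.1, 0.6, -0.1],
    [0.1, 0.6, -0.1],
    [0.1, 0.5, 0],
    [0, 0, 0]
  ],
  "turn": [
    [-0.09, 0, 0],
    [-0.09, 0, 0],
    [-0.09, 0, 0],
    [-0.07, 0, 0],
    [0, 0, 0]
  ],
  "grip": [1, 1, 1, 1, 1]
}}

```text
t: 11.08
eef_pos: [0.6132, -0.171, 0.0755]
tool_rot: [0.647, 0.292, 0.632, -0.313]
contact_force: [0.2, -1.2, -0.5]
gripper_width: 0.0
```

```bash
python3 -c "
from cl import *
cl('s.png')"
```

```text
t 11.08 p [ 0.6132 -0.171   0.0755] y yaw 39.4 tilt [ 0.006 -0.036] F [ 0.2 -1.2 -0.5]
px [381.44453642 341.99668874] [ 360  324   44   38 1208] knob [ 0.6268 -0.1512  0.083 ] in tool y,z cm [ 2.3 -0.6]
lever r,ang 0.0736 306.47977006427385
```

Emit:
{"method": "apply_moves", "body": {
  "travel": [
    [0, 0.5, 0],
    [0, 0.5, -0.05],
    [0, 0.4, -0.05],
    [0, 0.4, 0],
    [0, 0, 0]
  ],
  "turn": [
    [-0.04, 0, 0],
    [-0.05, 0, 0],
    [-0.05, 0, 0],
    [-0.03, 0, 0],
    [0, 0, 0]
  ],
  "grip": [1, 1, 1, 1, 1]
}}

```text
t: 11.55
eef_pos: [0.6231, -0.165, 0.0757]
tool_rot: [0.668, 0.236, 0.655, -0.265]
contact_force: [-0.1, -0.0, 0.5]
gripper_width: 0.0
```

```bash
python3 -c "
from cl import *
cl('u.png')"
```

```text
t 11.55 p [ 0.6231 -0.165   0.0757] y yaw 48.5 tilt [ 0.002 -0.045] F [-0.1 -0.   0.5]
px [381.23486902 343.30081301] [ 360  327   44   36 1107] knob [ 0.6341 -0.1435  0.083 ] in tool y,z cm [ 2.3 -0.6]
lever r,ang 0.0725 314.7926209393763
```

Emit:
{"method": "apply_moves", "body": {
  "travel": [
    [0, 0.3, 0],
    [0, 0.3, 0],
    [0, 0.3, 0],
    [0, 0, 0]
  ],
  "turn": [
    [-0.03, 0, 0.02],
    [-0.03, 0, 0.02],
    [0, 0, 0],
    [0, 0, 0]
  ],
  "grip": [1, 1, 1, 1]
}}

```text
t: 11.93
eef_pos: [0.6242, -0.1657, 0.075]
tool_rot: [0.677, 0.228, 0.658, -0.239]
contact_force: [-0.1, -0.5, 0.2]
gripper_width: 0.001
```

```bash
python3 -c "
from cl import *
cl('v.png')"
```

```text
t 11.93 p [ 0.6242 -0.1657  0.075 ] y yaw 51.4 tilt [ 0.02  -0.023] F [-0.1 -0.5  0.2]
px [381.66547085 343.27085202] [ 360  327   44   36 1115] knob [ 0.634  -0.1436  0.083 ] in tool y,z cm [ 2.3 -0.6]
lever r,ang 0.0726 314.6373595934871
```

Emit:
{"method": "apply_moves", "body": {
  "travel": [
    [0, 0.5, 0],
    [0, 0.6, 0]
  ],
  "turn": [
    [0, 0, 0],
    [0, 0, 0]
  ],
  "grip": [1, 1]
}}

```text
t: 12.15
eef_pos: [0.625, -0.165, 0.0746]
tool_rot: [0.673, 0.226, 0.66, -0.246]
contact_force: [-16.6, -12.6, 16.7]
gripper_width: -0.0
```

```bash
python3 -c "
from cl import *
cl('x.png')"
```

```text
t 12.15 p [ 0.625  -0.165   0.0746] y yaw 51.0 tilt [ 0.008 -0.033] F [-16.6 -12.6  16.7]
px [380.12431942 343.12068966] [ 359  327   43   36 1102] knob [ 0.6342 -0.1432  0.083 ] in tool y,z cm [ 2.3 -0.6]
lever r,ang 0.0724 315.0056391338571
```

View pics/x.png

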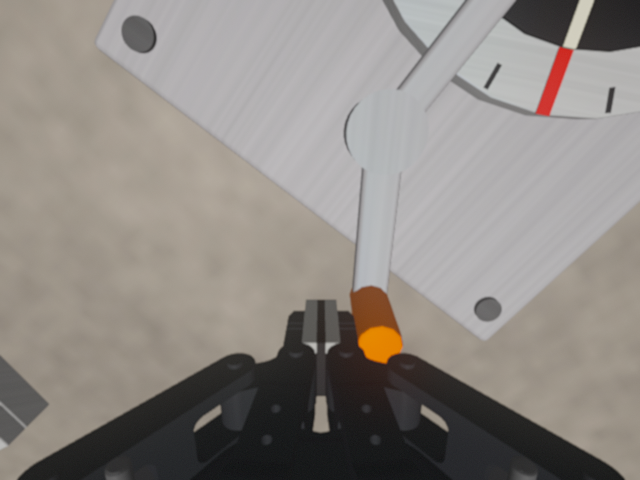

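The push reads about 21 N sideways with no motion, so the lever is at its stop, and the nose lies over the dial's edge with the index and red line in one line. I back off, lift clear and check.

Emit:
{"method": "apply_moves", "body": {
  "travel": [
    [0, -0.8, 0],
    [0, -1.5, 0],
    [-1, -0.5, 0],
    [-4, 0, 0],
    [-4, 0, 0],
    [-4, 0, 0],
    [-4, 0, 0],
    [0, 0, 0]
  ],
  "turn": [
    [0, 0, 0],
    [0, 0, 0],
    [0, 0, 0],
    [0, 0, 0],
    [0, 0, 0],
    [0, 0, 0],
    [0, 0, 0],
    [0, 0, 0]
  ],
  "grip": [1, 1, 1, 1, 1, 1, 1, 1]
}}

```text
t: 12.87
eef_pos: [0.6043, -0.179, 0.2533]
tool_rot: [0.672, 0.228, 0.661, -0.244]
contact_force: [1.2, -0.0, -0.0]
gripper_width: 0.0
```

Emit:
{"method": "apply_moves", "body": {
  "travel": [
    [0, 0, -4],
    [0, 0, -4],
    [0, 0, 0]
  ],
  "turn": [
    [0, 0, 0],
    [0, 0, 0],
    [0, 0, 0]
  ],
  "grip": [1, 1, 1]
}}

```text
t: 13.12
eef_pos: [0.5432, -0.1261, 0.2554]
tool_rot: [0.675, 0.23, 0.657, -0.243]
contact_force: [0.1, 1.4, -1.5]
gripper_width: -0.001
```

```bash
python3 -c "
from cl import *
cl('y.png')
from dial import *
dial()"
```

```text
t 13.12 p [ 0.5432 -0.1261  0.2554] y yaw 50.9 tilt [ 0.018 -0.025] F [ 0.1  1.4 -1.5]
px [368.55 312.35] [360 305  18  16 220] knob [ 0.6359 -0.1444  0.083 ] in tool y,z cm [4.6 7.8]
lever r,ang 0.0745 315.2426580226834
boss [0.5482 0.04  ] n 302 133 rW 0.0532 rR 0.0919 index -48.29142249752552 red -48.711486565852454 diff 0.420064068326937
```

View pics/y.png

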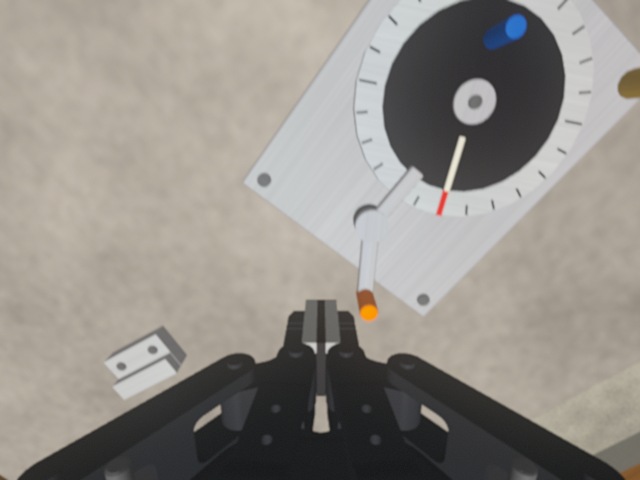

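The final view shows the finger clear, the index and red line collinear at (462,137)–(440,214), and the nose tip at (417,174) over the dial's rim. I'll check the lever angle against the plate's bolt holes before handing in.

```bash
python3 - <<'E'
from h import *
import pickle
o=status.get_obs(); od=pickle.load(open("pics/d.pkl","rb"))
def ang(a,b): d=(b-a)[:2]; return np.degrees(np.arctan2(d[1],d[0]))%360, np.hypot(*d)
for nm,ob,b1,b2,hub,knob,nose,boss in (("start",od,(416,311),(460,101),(405,213),(468,289),(409,147),(262.5,199.5)),("end",o,(264,180),(423,299),(369,216),(368.5,312.3),(417,173),(474.5,101.5))):
    B=lambda uv,z: back("wrist",*uv,z,ob)
    yaw=ang(B(b1,.02),B(b2,.02)); h=B(hub,.05)
    print(nm,"yaw",yaw,"axis->piv",ang(B(boss,.042),h),"knob",ang(h,B(knob,.083)),"nose",ang(h,B(nose,.048)))
    print("joint from knob",np.radians((ang(h,B(knob,.083))[0]-yaw[0]-225)%360), "nose tip from axis",ang(B(boss,.042),B(nose,.048)))
E
```

```text
start yaw (np.float64(13.443791240919957), np.float64(0.21667361806258126)) axis->piv (np.float64(284.69273985962485), np.float64(0.13297188580250954)) knob (np.float64(240.0548520768504), np.float64(0.08164755476937946)) nose (np.float64(19.821865376710225), np.float64(0.05874791445065757))
joint from knob 0.028118316036918677 nose tip from axis (np.float64(309.30682724316034), np.float64(0.14048514782978963))
end yaw (np.float64(13.009897801606577), np.float64(0.21702199356515714)) axis->piv (np.float64(279.4855962581169), np.float64(0.13368568094286185)) knob (np.float64(320.2926410338231), np.float64(0.08454126497737495)) nose (np.float64(94.12111810470279), np.float64(0.058088932798495814))
joint from knob 1.4361047869752588 nose tip from axis (np.float64(283.580874614265), np.float64(0.076045339552489))
```

The lever reads about 1.4 rad, the nose tip is 76 mm from the axis (inside the 80 mm rim), and the index is within 0.4° of the red line. I'm handing in.

```bash
python3 -c "
from station import bot,status
print(status.get_obs()['t'],bot.hand_in())"
```

```text
the job is handed in; nothing more can be done
13.2167 None
```

The fixture is set and handed in at 13.2 s. With the fingers shut, I pushed the blue post about 80° clockwise until the white mark met the red line. Then I backed off and pushed the orange knob round to its stop, and lifted clear.

**Dial alignment:** the last checks put the index within +0.13° (finger still at the post), −0.17° (from above) and +0.42° (after clamping) of the red line. That spread is about my measuring noise, and the pictures show the two lines running on from each other.

**Clamp:** at the end, about 21 N of sideways push moved the lever no further, against about 3 N needed to overcome its friction. There was also a 17 N upward force on the tool during that push, which I put down to friction on the knob. The joint read about 1.4 rad. The nose tip is about 76 mm from the axis, inside the dial's 80 mm edge. My estimates of the lever angle disagreed by a few degrees:
- The knob's swing measured about 77° one way and 80° another.
- The nose's swing measured about 74°.

I relied on the force reading and on the knob staying at 315° through repeated pushes.

**Loose pieces and ring:** the fingers went nowhere near the loose pieces, but I did not re-measure them. The red line read −48.7° at the end against −49.3° at the start, which is within noise, so the ring appears not to have turned.

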